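# Hang the lift-off gate on the sheet bay

### The arm

A 6-joint arm with a two-finger parallel gripper is mounted at the origin on the work surface. World frame = base frame: x ahead of the robot, y to its left, z up, the work surface at z = 0. Lengths are in mm, angles in rad, forces in N, time in s.
With the tool pointing down it reaches from about 350 to 775 mm from the base axis. Payload 7.3 kg.
Tool frame: the origin (TCP) lies at the very end of the fingers, on their centre line; the grasp point (between the pads) lies 19 mm behind it; x points along the fingers, z is the direction in which the jaws open and shut, and the axes are right-handed (so a half turn about x gives the same grasp; the last joint's range is limited). The gripper opens to 92 mm and grips with 3 to 60 N. Pads are 19 mm wide; open, the fingers measure 130 mm over their backs; the gripper's body (75 mm by 190 mm) begins 47 mm behind the grasp point.
Start: joints at [1.178, 0.342, 1.524, -0, 1.275, -0.146], TCP at [128.243, 509.116, 226.741] pointing down, gripper open.
Joint ranges: [-2.53, 2.53], [-0.77, 2.02], [0.04, 2.7], [-1, 4.14], [0.28, 2.66], [-3.11, 3.11]. Speed limits (rad/s): [2.57, 2.57, 3.14, 3.14, 3.14, 3.14].

### API

Orientations are given as [roll, pitch, yaw] about the fixed x, y, z axes, in that order (R = Rz(yaw) Ry(pitch) Rx(roll)).
In Python, from plant import * gives the robot as it stands.
- The arm moves only by the shell command python3 -m creep 'ROWS'. ROWS is JSON, a list of rows, each an object of numbers: "tx", "ty", "tz": the shift along the tool's x, y, z in cm; "wx", "wy", "wz": the turn, a rotation vector about the tool's x, y, z in rad; "gripper": the closure, from -1 (fully open) to 1 (shut). A call has 1 to 8 rows; each row is the pose to reach, as a shift and turn from the pose commanded when the call began, along the tool's axes at that moment; what a row does not reach only later rows make up. A row lasts 1/12 s, in which the tool goes at most 41.7 mm and 7.16 degrees, less where a joint would pass 70% of its speed; a pose out of reach is approached as far as the arm can. A call with a gripper value outside its range is refused whole. The fingers move at their own pace and stop on an object; the grip force is fixed at half the most. Time passes only in rows, so rows that repeat a pose let the fingers close. It gives the time, the measured TCP pose, the force and the opening at its end, in the units of the state.
- get_obs(): the state, without advancing time (a new reading comes with each control period).
- capture(name): name is "scene" or "top"; returns a dict with "frame" (420x560x3 uint8, red, green, blue), "z_map" (420x560 float32, mm along the optical axis (not along the pixel's ray), 0 where there is no reading), "vertical_fov" (degrees; the focal length in pixels is half the picture's height over the tangent of half this angle, whatever the lens; pixels are square), "cx", "cy" (the principal point, pixels), "xyz" and "rotation" of the camera in the world. Camera axes: x right, y down, z forward; pixel columns grow to the right and rows downward; lengths in mm; the calibration is good to about 2 mm. A picture is of the moment at which its call begins.
- close_job(): hands the job in, once; it reports no verdict.
The state is a dict: "time": time; "joint_positions": joint angles; "dq": joint speeds; "tau": joint torques, N m; "tool_pos": TCP position; "tcp_rot": TCP orientation; "contact_force": force on the tool from outside, world axes, zero at the start; "moment": the same for the moment, N m; "grip_width": finger opening in mm.
Only numpy, scipy, OpenCV 4.12 (cv2) and the standard library are available. Lean on these libraries where they do the work, as an engineer would, in place of code of your own. Each camera call takes 0.05 s, during which the arm holds its last target.

### The job

Take the gate leaf with the two hinge eyes out of the rack and hang it on the sheet bay: bring both eyes over the two upright pintles of the hinge post and lower it, still gripped, until it stands fully down on the bay's baseboard, then let go. Leave it closed, straight across the open mouth of the bay in front of the pile of sheets. Leave the plain board without eyes standing in its slot.

Things in the scene. Friction and masses are not known exactly. Their poses are not given: they have to be found in the camera images.
- gate: Gate leaf: loose upright plywood board 15 thick (x), 200 long (y), 190 mm tall, 0.4 kg, two steel hinge eyes at its -y end. Origin: centre of its underside, z up. It stands in one slot of a low rack on the robot's left (slots parallel, 130 mm apart; slot cheeks rise 25 mm above its underside: lift it straight out). Grip it from above, across the thickness, by the middle of its bare top edge.
- gate_hinge (a point): Point on the common vertical axis of the gate's two eyes, level with the gate's underside: 116 mm from the gate's origin along -y. Axes as the gate's. Each eye is an open tube, outside diameter 34, bore 26, 18 mm tall; undersides 30 and 150 mm above the gate's underside.
- bay: Sheet bay fixed on the bench, robot's right: baseboard 18 mm thick, a pile of sheets and rear fence up to 58 mm high on it. Origin: on the axis of the pintles, at bench level. +y runs from there along the open mouth, +x out of the mouth; board spans x -210 to 40, y -82 to 232 mm, sheets and fence x below -36. Closed and home: gate_hinge over the origin at z 18 mm, gate y along bay y.
- upper_pintle (a point): Tip of the upper pintle, 195 mm above bench; lower tip 120 mm below it. Pintles: upright, 12 mm thick, 30 tall, top 16 mm tapered to 4, each on an arm 10 mm thick from a 168 mm high steel post at bay y -44 to -66. The lower eye fits in sideways between lower tip and upper arm: bring the gate in level with its underside 50 to 100 mm above bench, eyes over the axis, then straight down.
- board: Plain plywood board, to be left alone: the same 15 x 200 x 190 mm as the gate but without eyes, loose, standing in the rack's other slot. Origin: centre of its underside; z up, y along its length. To clear it, draw the lifted gate away along the gate's own length before turning it.
Mind the look-alikes: they are no part of the job. What is shaped like the gate but green is not meant.

How it is judged:
By the outcome, as a careful person would: the job done as asked, in the order asked, and still so for the second after the job is handed in, with the robot touching nothing.
It also fails if it takes over 45 s, if anything falls off the work surface, if the arm or the gripper's body presses on something with over 40 N, if the wrist force passes 120 N, or if a joint passes its speed limit or range.

## Working session

There is one attempt and no reset: what is moved stays moved. The work goes in short steps, Python scripts to look and compute and a shell command to move; the robot and the scene stay as the last step left them, time stands still between calls to the robot, and variables do not carry over. Pictures are saved under pics/ and viewed, and the job is handed in when it is done.

```bash
ls; mkdir -p pics; cat > h.py <<'E'
from plant import *
import numpy as np, cv2
from scipy.spatial.transform import Rotation as R
def grab(n,tag):
    c=capture(n); cv2.imwrite(f'pics/{tag}.png',c['frame'][:,:,::-1]); np.savez(f'{tag}.npz',**c); return c
def W(c,u,v,d=None):
    f=210/np.tan(np.radians(float(c['vertical_fov']))/2)
    z=c['z_map'][int(v),int(u)] if d is None else d
    p=np.array([(u-c['cx'])/f*z,(v-c['cy'])/f*z,z]); 
    return np.array(c['rotation']).reshape(3,3)@p+c['xyz']
E
python3 - <<'E'
from h import *
o=get_obs(); print(o)
for n in('scene','top'):
    c=grab(n,n+'0'); print(n,c['vertical_fov'],c['cx'],c['cy'],c['xyz'],c['rotation'])
E
```

```text
pics
{'time': 0.0, 'joint_positions': array([ 1.17801420e+00,  3.42729379e-01,  1.52502273e+00, -7.80065598e-06,
        1.27538467e+00, -1.46007416e-01]), 'dq': array([ 0.0006715 ,  0.00057676, -0.00019283,  0.001508  , -0.00051853,
        0.00039111]), 'tau': array([-2.13531515e-03, -4.31246924e+01, -2.44223052e+01,  7.17605883e-02,
        5.56988013e-02, -9.17575017e-05]), 'tool_pos': array([128.07315059, 508.71992623, 226.0395115 ]), 'tcp_rot': array([ 3.00041593,  1.56925219, -1.95874548]), 'contact_force': array([0.41439008, 0.36403846, 0.57652833]), 'moment': array([-0.04719009, -0.00886568, -0.03102415]), 'grip_width': 92.09403725016247}
scene 51.01704304518262 280.739255808509 215.84443927506854 [ 950.84710389 -105.61703305  957.09553065] [-2.5675151   0.01487015  1.30313028]
top 47.42020542812246 275.87263344213454 209.99254615112685 [ 303.43604367   29.43382343 1342.09597727] [-3.04074741 -0.01233495 -1.58647059]
```

```bash
sed -i "s/np.array(c\['rotation'\]).reshape(3,3)@p/R.from_euler('xyz',c['rotation']).as_matrix()@p/" h.py; ls pics; nl h.py | tail -3
```

```text
scene0.png
top0.png
     8	    z=c['z_map'][int(v),int(u)] if d is None else d
     9	    p=np.array([(u-c['cx'])/f*z,(v-c['cy'])/f*z,z]); 
    10	    return R.from_euler('xyz',c['rotation']).as_matrix()@p+c['xyz']
```

View pics/scene0.png

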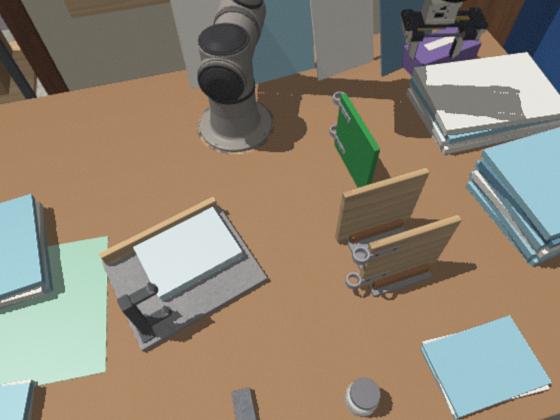

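View pics/top0.png

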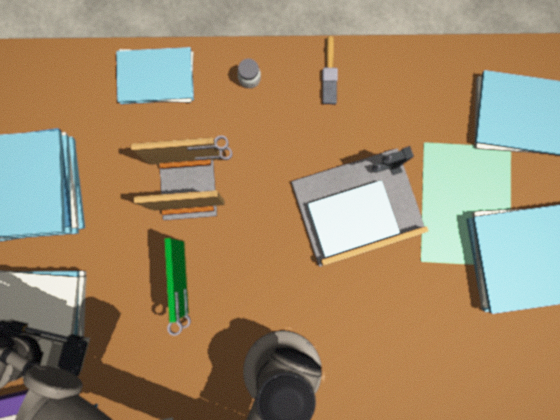

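```bash
python3 - <<'E'
from h import *
c=dict(np.load('top0.npz')); s=dict(np.load('scene0.npz'))
t=c['frame'][:,:,::-1]; q=s['frame'][:,:,::-1]
def cr(im,u0,v0,w,h,k,n): cv2.imwrite(f'pics/{n}.png',cv2.resize(im[v0:v0+h,u0:u0+w],None,fx=k,fy=k,interpolation=cv2.INTER_CUBIC))
cr(t,115,120,130,100,6,'c1'); cr(t,280,130,160,140,4.2,'c2'); cr(q,320,160,150,140,4.2,'c3'); cr(q,95,190,180,160,3.7,'c4')
for u,v in((560-300,300),(20,20),(540,20),(280,100),(100,120),(250,200)): print(u,v,W(c,u,v).round(1))
for u,v in((300,200),(40,150),(300,350),(540,320)): print(u,v,W(s,u,v).round(1))
E
```

```text
260 300 [189.4  58.6   1.2]
20 20 [1403.5 1154.2 -755.8]
540 20 [ 1378.1 -1232.2  -749.6]
280 100 [758.8  -6.2  -1.9]
100 120 [706.  511.2  -2.8]
250 200 [468.7  83.5  -2.4]
300 200 [314.6 107.1  -1.9]
40 150 [-6.050e+01 -5.669e+02 -3.000e-01]
300 350 [ 6.945e+02 -6.900e+00 -4.000e-01]
540 320 [774.6 525.8   1.1]
```

View pics/c1.png

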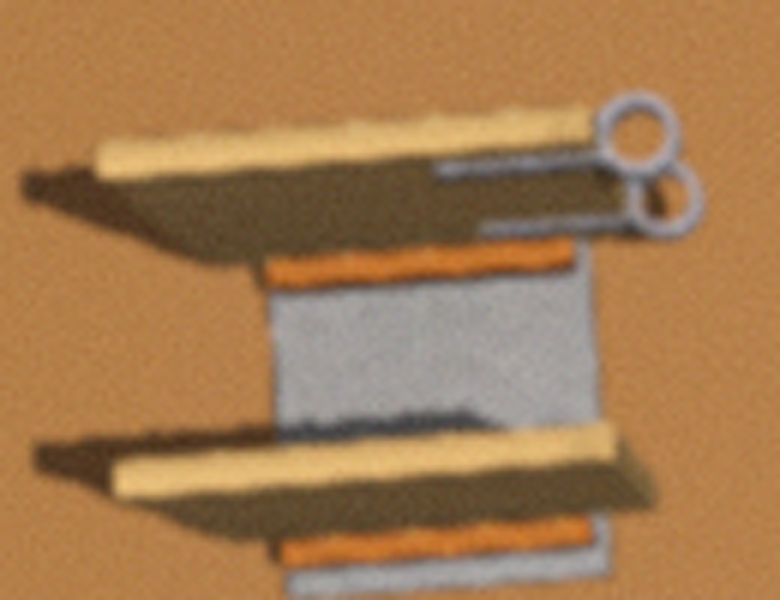

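View pics/c2.png

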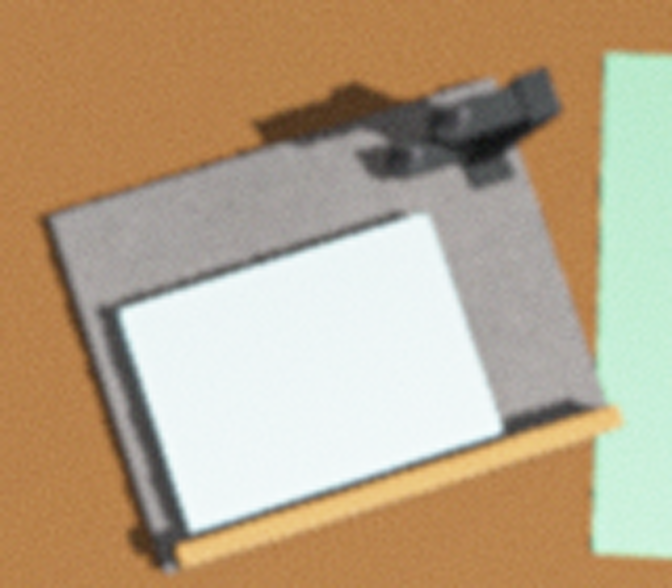

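View pics/c3.png

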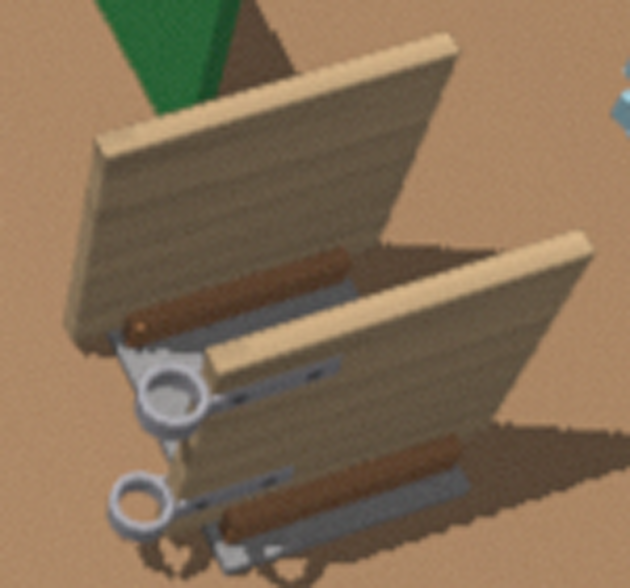

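View pics/c4.png

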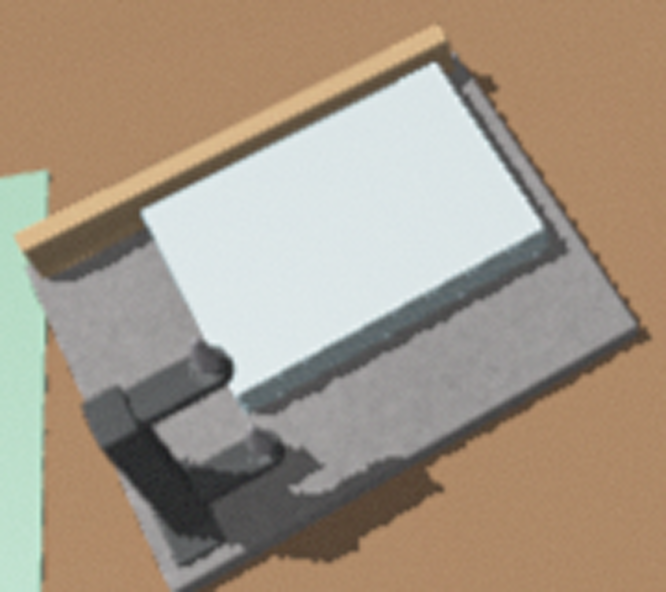

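```bash
cat >> h.py <<'E'
def P(c,u,v,z):
    a=np.array(c['xyz']); b=W(c,u,v,1.0)-a
    return a+b*(z-a[2])/b[2]
E
python3 - <<'E'
from h import *
c=dict(np.load('top0.npz')); s=dict(np.load('scene0.npz'))
f=lambda p:p.round(1)
# gate top: depth
def near(c,pts):
    for u,v in pts: print((u,v),f(W(c,u,v)))
A=lambda x,y:(115+x/6-.4,120+y/6-.4)
print('gate top depth'); near(c,[A(x,160-(x-97)*.07) for x in (150,250,350,450,550)])
print('board'); near(c,[A(x,477-(x-115)*.07) for x in (150,350,550)])
print('eye'); near(c,[A(638,97),A(600,130),A(677,130)])
C=lambda x,y:(320+x/4.2-.4,160+y/4.2-.4)
print('scene gate top'); near(s,[C(215+(590-215)*t,363+(243-363)*t) for t in(.1,.3,.5,.7,.9)])
Bc=lambda x,y:(280+x/4.2-.4,130+y/4.2-.4)
print('base corners z18 top')
for x,y in((50,217),(495,82),(605,405),(165,565)): print(f(P(c,*Bc(x,y),18)))
print('sc'); D=lambda x,y:(95+x/3.7-.4,190+y/3.7-.4)
for x,y in((635,328),(178,590),(30,270),(440,30)): print(f(P(s,*D(x,y),18)))
print('pintle depth top'); near(c,[Bc(448,118),Bc(400,152),Bc(545,85)])
print('sc'); near(s,[D(212,358),D(262,440),D(105,415)])
E
```

```text
gate top depth
(139.6, 145.64833333333334) [579.5 340.6 203.5]
(156.26666666666665, 144.48166666666665) [581.8 300.3 204.1]
(172.93333333333334, 143.315) [584.6 260.5 202.3]
(189.6, 142.14833333333334) [586.9 220.2 202.6]
(206.26666666666668, 140.98166666666665) [589.3 179.9 202.4]
board
(139.6, 198.69166666666666) [450.3 339.1 203. ]
(172.93333333333334, 196.35833333333332) [455.3 260.2 199.9]
(206.26666666666668, 194.025) [459.7 180.2 200.9]
eye
(220.9333333333333, 135.76666666666665) [607.2 146.4 181.5]
(214.6, 141.26666666666665) [594.9 162.7 176. ]
(227.4333333333333, 141.26666666666665) [593.4 130.5 180.4]
scene gate top
(379.7190476190476, 243.17142857142855) [591.9 181.8 203.2]
(397.5761904761905, 237.45714285714283) [590.3 219.6 204.9]
(415.43333333333334, 231.74285714285713) [586.8 259.8 202.8]
(433.2904761904762, 226.02857142857144) [583.7 300.1 201.8]
(451.14761904761906, 220.31428571428572) [581.9 339.7 203.2]
base corners z18 top
[517.4 -34.1  18. ]
[ 605.2 -335.6   18. ]
[ 386.3 -399.8   18. ]
[ 285.6 -105.1   18. ]
sc
[519.  -36.7  18. ]
[ 607.4 -331.6   18. ]
[ 373.2 -403.7   18. ]
[ 258.6 -112.8   18. ]
pintle depth top
(386.26666666666665, 157.6952380952381) [ 546.6 -261.8  182. ]
(374.83809523809526, 165.7904761904762) [ 553.4 -264.    43.3]
(409.3619047619048, 149.83809523809524) [ 569.4 -325.   165.3]
sc
(151.89729729729729, 286.3567567567568) [ 552.6 -262.8  183.9]
(165.4108108108108, 308.5189189189189) [ 550.6 -264.8   64.9]
(122.97837837837837, 301.7621621621622) [ 561.1 -323.   167.6]
```

```bash
cat >> h.py <<'E'
def cloud(c):
    f=210/np.tan(np.radians(float(c['vertical_fov']))/2)
    v,u=np.mgrid[0:420,0:560]; z=c['z_map'].astype(float)
    p=np.stack([(u-c['cx'])/f*z,(v-c['cy'])/f*z,z],-1)
    q=p@R.from_euler('xyz',c['rotation']).as_matrix().T+c['xyz']
    q[z==0]=np.nan; return q
def fit(p):
    p=np.asarray(p,float); r=cv2.minAreaRect(p[:,:2].astype(np.float32)); m=p.mean(0)
    w,V=np.linalg.eigh(np.cov(p[:,:2].T)); d=V[:,1]; 
    return r,m.round(1),np.degrees(np.arctan2(d[1],d[0])).round(2),len(p)
E
python3 - <<'E'
from h import *
for n in('top0','scene0'):
    c=dict(np.load(n+'.npz')); q=cloud(c); X,Y,Z=q[...,0],q[...,1],q[...,2]
    def b(x0,x1,y0,y1,z0,z1): return q[(X>x0)&(X<x1)&(Y>y0)&(Y<y1)&(Z>z0)&(Z<z1)]
    print(n,'gate',fit(b(550,620,162,380,194,212)))
    print('board',fit(b(430,480,140,380,194,212)))
    print('eye',fit(b(550,650,110,160,160,195)))
    p=b(500,600,-300,-230,150,220); print('pint',fit(p) if len(p)>3 else p)
    p=b(500,600,-300,-230,172,220); print(p.round(0).tolist()[:40])
    print('post',fit(b(500,650,-380,-290,158,180)))
    print('lowp',b(530,575,-290,-245,50,90).round(0).tolist()[:60])
    print('sheets+fence',fit(b(200,560,-450,0,46,65)))
    p=b(500,640,-340,-30,10,26); print('mouthboard',fit(p))
E
```

```text
top0 gate (((585.9178466796875, 263.20086669921875), (16.773765563964844, 198.9324188232422), 3.775614023208618), array([585.2, 263.5, 202.1]), np.float64(93.79), 554)
board (((456.3919677734375, 254.471435546875), (15.637742042541504, 198.8083038330078), 3.5924720764160156), array([455.9, 253.9, 202.5]), np.float64(93.69), 541)
eye (((593.63330078125, 145.36451721191406), (28.70704460144043, 33.029029846191406), 88.88021850585938), array([592.4, 145.1, 177.1]), np.float64(-170.6), 82)
pint (((551.9710693359375, -278.3892517089844), (22.46547508239746, 47.41835403442383), 14.741068840026855), array([ 551. , -276.8,  168.3]), np.float64(110.95), 164)
[[553.0, -264.0, 182.0], [553.0, -266.0, 184.0], [551.0, -266.0, 194.0], [551.0, -261.0, 183.0], [550.0, -262.0, 187.0], [549.0, -264.0, 189.0], [548.0, -265.0, 196.0], [548.0, -268.0, 193.0], [550.0, -260.0, 176.0], [548.0, -261.0, 182.0], [547.0, -262.0, 187.0], [547.0, -264.0, 191.0], [545.0, -265.0, 195.0], [546.0, -269.0, 191.0], [550.0, -279.0, 172.0], [548.0, -261.0, 173.0], [546.0, -261.0, 183.0], [546.0, -263.0, 183.0], [545.0, -
[... 3467 characters left out ...]
, [550.0, -268.0, 64.0], [550.0, -266.0, 63.0], [551.0, -264.0, 63.0], [549.0, -263.0, 57.0], [547.0, -274.0, 53.0], [550.0, -271.0, 60.0], [551.0, -269.0, 61.0], [552.0, -267.0, 61.0], [550.0, -266.0, 56.0], [549.0, -264.0, 53.0], [549.0, -273.0, 52.0], [551.0, -270.0, 54.0], [552.0, -268.0, 57.0], [552.0, -269.0, 50.0], [556.0, -287.0, 50.0]]
sheets+fence (((428.5650634765625, -224.31045532226562), (221.5634307861328, 299.48614501953125), 17.641199111938477), array([ 401.6, -213. ,   50.4]), np.float64(100.82), 6030)
mouthboard (((515.8291625976562, -198.86599731445312), (100.97274780273438, 315.0077209472656), 16.280065536499023), array([ 539. , -211.4,   18.7]), np.float64(101.29), 3191)
```

```bash
cat >> h.py <<'E'
def tgt(yawdeg,flip=False):
    a=np.radians(yawdeg); z=np.array([np.cos(a),np.sin(a),0])*(-1 if flip else 1); x=np.array([0,0,-1.]); return R.from_matrix(np.column_stack([x,np.cross(z,x),z]))
def move(pos,rot):
    o=get_obs(); r0=R.from_euler('xyz',o['tcp_rot']); p=r0.inv().apply(np.array(pos)-o['tool_pos'])/10
    w=(r0.inv()*rot).as_rotvec(); print('t cm',p.round(2),'w',w.round(4),'tcp',o['tool_pos'].round(1),'F',o['contact_force'].round(1),'grip',round(o['grip_width'],1),'t',round(o['time'],2),'j',o['joint_positions'].round(2)); return p,w
def pose():
    o=get_obs(); m=R.from_euler('xyz',o['tcp_rot']).as_matrix(); print('axes x,y,z:\n',m.round(3))
E
python3 - <<'E'
from h import *
pose()
for f in(0,1): move([585.2,262.4,270],tgt(3.75,f))
c=dict(np.load('top0.npz'));Bc=lambda x,y:(280+x/4.2-.4,130+y/4.2-.4)
a=P(c,*Bc(180,565),58);b=P(c,*Bc(620,425),58);print(a,b,np.degrees(np.arctan2(a[0]-b[0],a[1]-b[1])))
s=dict(np.load('scene0.npz'));D=lambda x,y:(95+x/3.7-.4,190+y/3.7-.4)
a=P(s,*D(432,28),58);b=P(s,*D(15,236),58);print(a,b,np.degrees(np.arctan2(a[0]-b[0],a[1]-b[1])))
E
```

```text
axes x,y,z:
 [[-0.    -0.97   0.244]
 [-0.001  0.244  0.97 ]
 [-1.     0.    -0.001]]
t cm [ -4.38 -50.34 -12.73] w [ 1.2586e+00 -1.3000e-03  7.0000e-04] tcp [128.1 508.8 226.1] F [-0.5  0.2 -0.7] grip 91.6 t 0.1 j [ 1.18  0.34  1.52 -0.    1.28 -0.15]
t cm [ -4.38 -50.34 -12.73] w [-1.883e+00 -8.000e-04 -1.400e-03] tcp [128.1 508.8 226.1] F [-0.5  0.2 -0.7] grip 91.6 t 0.1 j [ 1.18  0.34  1.52 -0.    1.28 -0.15]
[ 285.96174259 -110.63322567   58.        ] [ 370.83172894 -395.89402191   58.        ] -16.56864570142486
[ 284.99456101 -117.40592237   58.        ] [ 370.82987464 -398.8955955    58.        ] -16.958160779832955
```

```bash
python3 -m creep '[{"tx":-2,"wx":0.1,"gripper":-1},{"tx":-4,"ty":-3,"tz":-0.8,"wx":0.2,"gripper":-1},{"tx":-4.4,"ty":-6.5,"tz":-1.6,"wx":0.3,"gripper":-1},{"tx":-4.4,"ty":-10,"tz":-2.5,"wx":0.4,"gripper":-1},{"tx":-4.4,"ty":-14,"tz":-3.5,"wx":0.5,"gripper":-1},{"tx":-4.4,"ty":-18,"tz":-4.5,"wx":0.6,"gripper":-1},{"tx":-4.4,"ty":-22,"tz":-5.5,"wx":0.7,"gripper":-1},{"tx":-4.4,"ty":-25,"tz":-6.3,"wx":0.8,"gripper":-1}]'
python3 -c "
from h import *
move([585.2,262.4,270],tgt(3.75))"
```

```text
t cm [ -4.38 -50.34 -12.73] w [ 1.2586e+00 -1.3000e-03  7.0000e-04] tcp [128.1 508.8 226.1] F [-0.5  0.2 -0.7] grip 91.6 t 0.1 j [ 1.18  0.34  1.52 -0.    1.28 -0.15]validation failed for argument at $[0]...
```

```bash
python3 -m creep --help; python3 -m creep '[{"tx":-2.0,"ty":0.0,"tz":0.0,"wx":0.1,"wy":0.0,"wz":0.0,"gripper":-1.0}]'
```

```text
time: 0.18
tool_pos: [127.5, 507.1, 243.1]
tcp_rot: [3.103, 1.563, -1.956]
contact_force: [-1.2, -0.5, -0.5]
grip_width: 91.9invalid input: not JSON, or not a number
```

```bash
python3 -c "
from h import *
move([585.2,262.4,270],tgt(3.75))"
```

```text
t cm [ -2.64 -51.36  -7.49] w [ 1.1588 -0.0075  0.0045] tcp [127.5 507.1 243.1] F [-1.2 -0.5 -0.5] grip 91.9 t 0.18 j [ 1.18  0.33  1.49 -0.    1.32 -0.05]
```

```bash
python3 -m creep '[{"tx":-2.0,"ty":-2.0,"tz":-0.3,"wx":0.1,"wy":0,"wz":0,"gripper":-1},{"tx":-2.6,"ty":-5.0,"tz":-0.8,"wx":0.2,"wy":0,"wz":0,"gripper":-1},{"tx":-2.6,"ty":-8.5,"tz":-1.3,"wx":0.3,"wy":0,"wz":0,"gripper":-1},{"tx":-2.6,"ty":-12,"tz":-1.8,"wx":0.4,"wy":0,"wz":0,"gripper":-1},{"tx":-2.6,"ty":-16,"tz":-2.4,"wx":0.5,"wy":0,"wz":0,"gripper":-1},{"tx":-2.6,"ty":-20,"tz":-3,"wx":0.6,"wy":0,"wz":0,"gripper":-1},{"tx":-2.6,"ty":-24,"tz":-3.5,"wx":0.7,"wy":0,"wz":0,"gripper":-1},{"tx":-2.6,"ty":-27,"tz":-4,"wx":0.8,"wy":0,"wz":0,"gripper":-1}]'
python3 -c "
from h import *
move([585.2,262.4,270],tgt(3.75))"
```

```text
time: 0.85
tool_pos: [370.9, 377.9, 272.4]
tcp_rot: [-1.856, 1.57, -1.439]
contact_force: [-0.6, 0.3, -0.2]
grip_width: 91.9
t cm [  0.24 -19.25  14.9 ] w [ 3.524e-01 -1.000e-04  6.000e-04] tcp [370.9 377.9 272.4] F [-0.6  0.3 -0.2] grip 91.9 t 0.85 j [ 0.65  0.32  1.43 -0.    1.39  0.23]
```

```bash
python3 -m creep '[{"tx":0,"ty":-2.5,"tz":2,"wx":0.05,"wy":0,"wz":0,"gripper":-1},{"tx":0,"ty":-5.5,"tz":4.3,"wx":0.12,"wy":0,"wz":0,"gripper":-1},{"tx":0,"ty":-8.5,"tz":6.6,"wx":0.2,"wy":0,"wz":0,"gripper":-1},{"tx":0.2,"ty":-11.5,"tz":8.9,"wx":0.27,"wy":0,"wz":0,"gripper":-1},{"tx":0.2,"ty":-14.5,"tz":11.2,"wx":0.33,"wy":0,"wz":0,"gripper":-1},{"tx":0.2,"ty":-17.5,"tz":13.5,"wx":0.352,"wy":0,"wz":0,"gripper":-1},{"tx":0.2,"ty":-19.25,"tz":14.9,"wx":0.352,"wy":0,"wz":0,"gripper":-1},{"tx":0.2,"ty":-19.25,"tz":14.9,"wx":0.352,"wy":0,"wz":0,"gripper":-1}]'
python3 -c "
from h import *
move([585.2,262.4,168],tgt(3.75))"
```

```text
time: 1.52
tool_pos: [587.0, 262.2, 268.8]
tcp_rot: [-2.062, 1.569, -1.995]
contact_force: [-0.1, -0.2, -0.2]
grip_width: 91.7
t cm [10.08  0.05 -0.17] w [ 0.0018 -0.0008  0.0015] tcp [587.  262.2 268.8] F [-0.1 -0.2 -0.2] grip 91.7 t 1.52 j [ 0.3   0.55  1.08 -0.    1.51  0.23]
```

```bash
python3 -m creep '[{"tx":2.5,"ty":0,"tz":-0.15,"wx":0,"wy":0,"wz":0,"gripper":-1},{"tx":5,"ty":0,"tz":-0.15,"wx":0,"wy":0,"wz":0,"gripper":-1},{"tx":7.5,"ty":0,"tz":-0.15,"wx":0,"wy":0,"wz":0,"gripper":-1},{"tx":9.2,"ty":0,"tz":-0.15,"wx":0,"wy":0,"wz":0,"gripper":-1},{"tx":10,"ty":0,"tz":-0.15,"wx":0,"wy":0,"wz":0,"gripper":-1},{"tx":10,"ty":0,"tz":-0.15,"wx":0,"wy":0,"wz":0,"gripper":-1}]'
python3 -c "
from h import *
move([585.2,262.4,168],tgt(3.75)); grab('scene','s1')"
```

```text
time: 2.02
tool_pos: [580.5, 265.5, 168.5]
tcp_rot: [-2.948, 1.566, -2.876]
contact_force: [-0.0, -0.0, -0.6]
grip_width: 91.7
t cm [ 0.05 -0.34  0.45] w [ 0.0071 -0.0045  0.0009] tcp [580.5 265.5 168.5] F [-0.  -0.  -0.6] grip 91.7 t 2.02 j [0.31 0.6  1.27 0.   1.28 0.24]
```

View pics/s1.png

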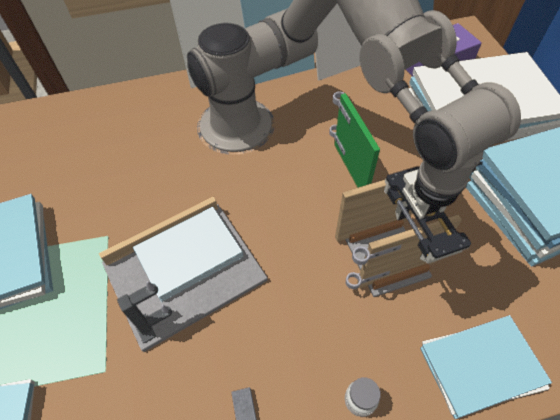

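```bash
python3 -m creep '[{"tx":0,"ty":-0.3,"tz":0.4,"wx":0,"wy":0,"wz":0,"gripper":-1},{"tx":0,"ty":-0.3,"tz":0.4,"wx":0,"wy":0,"wz":0,"gripper":-1}]'
python3 -c "
from h import *
move([585.2,262.4,168],tgt(3.75))"
```

```text
time: 2.23
tool_pos: [587.6, 262.7, 172.5]
tcp_rot: [0.169, 1.567, 0.24]
contact_force: [0.4, 0.4, 0.8]
grip_width: 92.0
t cm [ 0.45 -0.01 -0.25] w [ 0.0064  0.0034 -0.0006] tcp [587.6 262.7 172.5] F [0.4 0.4 0.8] grip 92.0 t 2.23 j [ 0.3   0.6   1.25 -0.    1.29  0.23]
```

```bash
for i in 1 2 3; do python3 -m creep '[{"tx":0,"ty":0,"tz":0,"wx":0,"wy":0,"wz":0,"gripper":-1}]' | sed -n 2,3p; done; python3 -c "
from h import *
move([585.2,262.4,168],tgt(3.75))"
```

```text
tool_pos: [587.1, 262.8, 172.2]
tcp_rot: [0.253, 1.568, 0.325]
tool_pos: [586.7, 262.8, 171.7]
tcp_rot: [0.32, 1.569, 0.392]
tool_pos: [586.5, 262.8, 171.4]
tcp_rot: [0.376, 1.57, 0.448]
t cm [ 0.34 -0.03 -0.13] w [ 0.0064  0.0009 -0.0004] tcp [586.5 262.8 171.4] F [-0.6  0.4  0.5] grip 91.8 t 2.48 j [0.3  0.6  1.25 0.   1.29 0.23]
```

```bash
python3 -m creep '[{"tx":0.2,"ty":0,"tz":-0.1,"wx":0,"wy":0,"wz":0,"gripper":-1},{"tx":0.2,"ty":0,"tz":-0.1,"wx":0,"wy":0,"wz":0,"gripper":0.3},{"tx":0.2,"ty":0,"tz":-0.1,"wx":0,"wy":0,"wz":0,"gripper":0.5},{"tx":0.2,"ty":0,"tz":-0.1,"wx":0,"wy":0,"wz":0,"gripper":1},{"tx":0.2,"ty":0,"tz":-0.1,"wx":0,"wy":0,"wz":0,"gripper":1},{"tx":0.2,"ty":0,"tz":-0.1,"wx":0,"wy":0,"wz":0,"gripper":1},{"tx":0.2,"ty":0,"tz":-0.1,"wx":0,"wy":0,"wz":0,"gripper":1},{"tx":0.2,"ty":0,"tz":-0.1,"wx":0,"wy":0,"wz":0,"gripper":1}]';python3 -c "
from h import *
move([585.2,262.4,168],tgt(3.75))"
```

```text
time: 3.15
tool_pos: [585.3, 262.7, 168.7]
tcp_rot: [0.862, 1.571, 0.934]
contact_force: [1.2, -0.4, 0.1]
grip_width: 49.6
t cm [ 0.07 -0.02 -0.01] w [ 0.0065  0.     -0.0001] tcp [585.3 262.7 168.7] F [ 1.2 -0.4  0.1] grip 49.6 t 3.15 j [0.3  0.6  1.26 0.   1.28 0.23]
```

```bash
for i in 1 2; do python3 -m creep '[{"tx":0,"ty":0,"tz":0,"wx":0,"wy":0,"wz":0,"gripper":1},{"tx":0,"ty":0,"tz":0,"wx":0,"wy":0,"wz":0,"gripper":1},{"tx":0,"ty":0,"tz":0,"wx":0,"wy":0,"wz":0,"gripper":1},{"tx":0,"ty":0,"tz":0,"wx":0,"wy":0,"wz":0,"gripper":1},{"tx":0,"ty":0,"tz":0,"wx":0,"wy":0,"wz":0,"gripper":1},{"tx":0,"ty":0,"tz":0,"wx":0,"wy":0,"wz":0,"gripper":1}]'; done;python3 -c "
from h import *
move([585.2,262.4,168],tgt(3.75))"
```

```text
time: 3.65
tool_pos: [585.3, 262.7, 168.7]
tcp_rot: [0.499, 1.571, 0.571]
contact_force: [0.1, -0.3, -1.0]
grip_width: 14.7
time: 4.15
tool_pos: [585.3, 262.7, 168.7]
tcp_rot: [0.82, 1.571, 0.892]
contact_force: [-0.5, -0.7, 0.3]
grip_width: 14.9
t cm [ 0.07 -0.03 -0.01] w [ 0.0066  0.0001 -0.0001] tcp [585.3 262.7 168.7] F [-0.5 -0.7  0.3] grip 14.9 t 4.15 j [0.3  0.6  1.26 0.   1.28 0.23]
```

Gripped (14.9 mm). Lift straight 6.2 cm, slowly.

```bash
python3 -m creep '[{"tx":-0.5,"ty":0,"tz":0,"wx":0,"wy":0,"wz":0,"gripper":1},{"tx":-1.5,"ty":0,"tz":0,"wx":0,"wy":0,"wz":0,"gripper":1},{"tx":-2.5,"ty":0,"tz":0,"wx":0,"wy":0,"wz":0,"gripper":1},{"tx":-3.5,"ty":0,"tz":0,"wx":0,"wy":0,"wz":0,"gripper":1},{"tx":-4.5,"ty":0,"tz":0,"wx":0,"wy":0,"wz":0,"gripper":1},{"tx":-5.5,"ty":0,"tz":0,"wx":0,"wy":0,"wz":0,"gripper":1},{"tx":-6.2,"ty":0,"tz":0,"wx":0,"wy":0,"wz":0,"gripper":1},{"tx":-6.2,"ty":0,"tz":0,"wx":0,"wy":0,"wz":0,"gripper":1}]';python3 -c "
from h import *
pose();move([602,3,231],tgt(3.75));grab('scene','s2')"
```

```text
time: 4.82
tool_pos: [586.1, 263.0, 233.2]
tcp_rot: [0.261, 1.567, 0.333]
contact_force: [-0.1, -0.2, -4.7]
grip_width: 15.0
axes x,y,z:
 [[ 0.004 -0.072  0.997]
 [ 0.001  0.997  0.072]
 [-1.     0.001  0.004]]
t cm [  0.2  -26.05  -0.29] w [ 0.0066  0.0039 -0.0011] tcp [586.1 263.  233.2] F [-0.1 -0.2 -4.7] grip 15.0 t 4.82 j [0.3  0.56 1.16 0.   1.42 0.23]
```

View pics/s2.png

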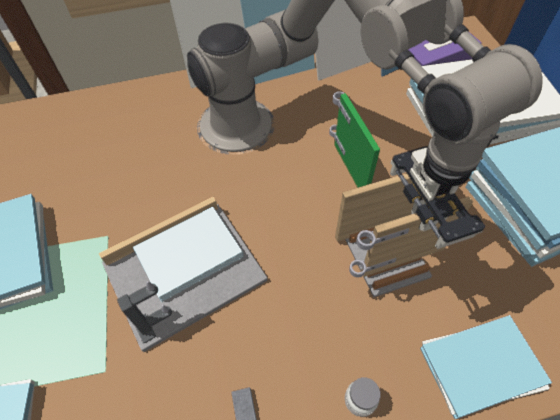

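Picture: the gate is out of its slot and hanging level, with the eyes at (366,239) and (357,267), and the plain board is still standing. I'll draw it away along its own length.

```bash
python3 -m creep '[{"tx":0,"ty":-1.5,"tz":0,"wx":0,"wy":0,"wz":0,"gripper":1},{"tx":0,"ty":-4.0,"tz":0,"wx":0,"wy":0,"wz":0,"gripper":1},{"tx":0,"ty":-7,"tz":0,"wx":0,"wy":0,"wz":0,"gripper":1},{"tx":0,"ty":-10,"tz":0,"wx":0,"wy":0,"wz":0,"gripper":1},{"tx":0,"ty":-13,"tz":0,"wx":0,"wy":0,"wz":0,"gripper":1},{"tx":0,"ty":-16,"tz":0,"wx":0,"wy":0,"wz":0,"gripper":1},{"tx":0,"ty":-18.5,"tz":0,"wx":0,"wy":0,"wz":0,"gripper":1},{"tx":0,"ty":-20,"tz":0,"wx":0,"wy":0,"wz":0,"gripper":1}]'; python3 -m creep '[{"tx":0,"ty":-1.5,"tz":0,"wx":0,"wy":0,"wz":0,"gripper":1},{"tx":0,"ty":-3.0,"tz":0,"wx":0,"wy":0,"wz":0,"gripper":1},{"tx":0,"ty":-4.5,"tz":0,"wx":0,"wy":0,"wz":0,"gripper":1},{"tx":0,"ty":-5.5,"tz":0,"wx":0,"wy":0,"wz":0,"gripper":1},{"tx":0,"ty":-6,"tz":0,"wx":0,"wy":0,"wz":0,"gripper":1},{"tx":0,"ty":-6,"tz":0,"wx":0,"wy":0,"wz":0,"gripper":1},{"tx":0,"ty":-6,"tz":0,"wx":0,"wy":0,"wz":0,"gripper":1},{"tx":0,"ty":-6,"tz":0,"wx":0,"wy":0,"wz":0,"gripper":1}]';python3 - <<'E'
from h import *
for n in('top','scene'):
    c=grab(n,n+'3'); q=cloud(c); X,Y,Z=q[...,0],q[...,1],q[...,2]
    def b(x0,x1,y0,y1,z0,z1): return q[(X>x0)&(X<x1)&(Y>y0)&(Y<y1)&(Z>z0)&(Z<z1)]
    print(n,'eye',fit(b(570,680,-150,-98,200,245)))
    print('top edge',fit(b(570,640,-95,-40,255,275)),fit(b(570,640,40,110,255,275)))
move([514,-155,231],tgt(16.6))
E
```

```text
time: 5.53
tool_pos: [599.3, 59.7, 230.0]
tcp_rot: [-2.549, 1.569, -2.48]
contact_force: [-0.2, -0.0, -4.6]
grip_width: 14.6
time: 6.2
tool_pos: [603.9, 4.2, 230.7]
tcp_rot: [1.598, 1.57, 1.671]
contact_force: [0.3, 0.1, -4.5]
grip_width: 14.8
top eye (((612.2929077148438, -112.20581817626953), (28.678876876831055, 33.51860046386719), 88.86625671386719), array([ 612.7, -112.9,  237.2]), np.float64(172.27), 89)
top edge (((609.3851318359375, -67.90369415283203), (15.222761154174805, 51.95124816894531), 4.7179718017578125), array([609.9, -75.6, 264.2]), np.float64(94.19), 73) (((599.90087890625, 72.90286254882812), (16.086854934692383, 62.55054473876953), 3.041332483291626), array([599.7,  60.8, 263.9]), np.float64(94.08), 87)
scene eye (((611.4578857421875, -113.59400177001953), (34.237327575683594, 30.713476181030273), 0.9136987924575806), array([ 612.6, -113.3,  237.4]), np.float64(-178.9), 220)
top edge (((608.6044921875, -67.5754623413086), (16.539522171020508, 55.25600814819336), 4.315484523773193), array([609.8, -67.6, 263.3]), np.float64(94.63), 305) (((598.1871948242188, 78.99788665771484), (16.04705238342285, 48.405975341796875), 3.5909507274627686), array([599.3,  78.3, 263.7]), np.float64(94.14), 240)
t cm [ -0.03 -15.22 -10.13] w [-2.166e-01  1.000e-04 -4.000e-04] tcp [604.    4.2 230.8] F [-0.6  0.2 -3.1] grip 14.9 t 6.3 j [-0.12  0.49  1.29  0.    1.37 -0.19]
```

View pics/top3.png

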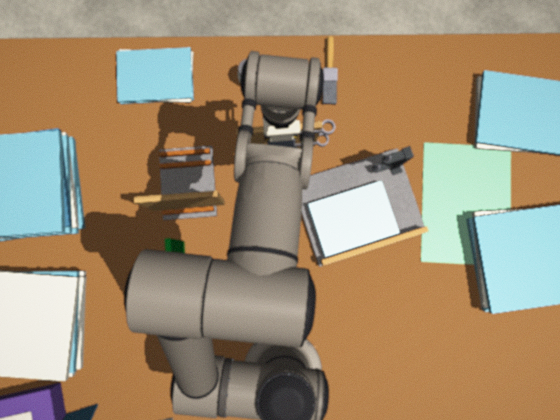

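View pics/scene3.png

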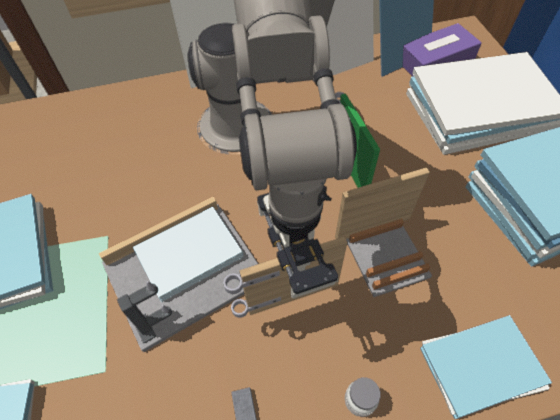

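Both pictures show the gate clear of the rack and hanging straight, with the eyes at top (328,127)/(322,140) and the board still in its slot. Next I'll turn it and bring it toward the bay.

```bash
python3 -m creep '[{"tx":0,"ty":-1,"tz":-0.7,"wx":-0.03,"wy":0,"wz":0,"gripper":1},{"tx":0,"ty":-2.5,"tz":-1.7,"wx":-0.07,"wy":0,"wz":0,"gripper":1},{"tx":0,"ty":-4.5,"tz":-3,"wx":-0.12,"wy":0,"wz":0,"gripper":1},{"tx":0,"ty":-6.5,"tz":-4.3,"wx":-0.16,"wy":0,"wz":0,"gripper":1},{"tx":0,"ty":-8.5,"tz":-5.7,"wx":-0.2,"wy":0,"wz":0,"gripper":1},{"tx":0,"ty":-10,"tz":-6.7,"wx":-0.2166,"wy":0,"wz":0,"gripper":1},{"tx":0,"ty":-10.5,"tz":-7,"wx":-0.2166,"wy":0,"wz":0,"gripper":1},{"tx":0,"ty":-10.5,"tz":-7,"wx":-0.2166,"wy":0,"wz":0,"gripper":1}]'; python3 -c "
from h import *
move([514.1,-154.9,231],tgt(16.6))"
```

```text
time: 6.97
tool_pos: [541.4, -107.2, 231.0]
tcp_rot: [-0.763, 1.57, -0.476]
contact_force: [0.4, 0.0, -4.9]
grip_width: 14.7
t cm [-0.   -3.81 -3.97] w [-0.0029  0.0003  0.0003] tcp [ 541.4 -107.2  231. ] F [ 0.4  0.  -4.9] grip 14.7 t 6.97 j [-0.33  0.39  1.44 -0.    1.31 -0.62]
```

```bash
python3 -m creep '[{"tx":0,"ty":-0.5,"tz":-0.5,"wx":-0.003,"wy":0,"wz":0,"gripper":1},{"tx":0,"ty":-1.2,"tz":-1.2,"wx":-0.003,"wy":0,"wz":0,"gripper":1},{"tx":0,"ty":-2,"tz":-2.1,"wx":-0.003,"wy":0,"wz":0,"gripper":1},{"tx":0,"ty":-3,"tz":-3.1,"wx":-0.003,"wy":0,"wz":0,"gripper":1},{"tx":0,"ty":-3.8,"tz":-3.95,"wx":-0.003,"wy":0,"wz":0,"gripper":1},{"tx":0,"ty":-3.8,"tz":-3.95,"wx":-0.003,"wy":0,"wz":0,"gripper":1},{"tx":0,"ty":-3.8,"tz":-3.95,"wx":-0.003,"wy":0,"wz":0,"gripper":1},{"tx":0,"ty":-3.8,"tz":-3.95,"wx":-0.003,"wy":0,"wz":0,"gripper":1}]';python3 - <<'E'
from h import *
def cr(im,u0,v0,w,h,k,n): cv2.imwrite(f'pics/{n}.png',cv2.resize(im[v0:v0+h,u0:u0+w],None,fx=k,fy=k,interpolation=cv2.INTER_CUBIC))
for n in('top','scene'):
    c=grab(n,n+'4'); q=cloud(c); X,Y,Z=q[...,0],q[...,1],q[...,2]
    def b(x0,x1,y0,y1,z0,z1): return q[(X>x0)&(X<x1)&(Y>y0)&(Y<y1)&(Z>z0)&(Z<z1)]
    print(n,'eye',fit(b(520,580,-300,-252,215,250)))
    cr(c['frame'][:,:,::-1],*((340,120,110,90,7) if n=='top' else (100,230,130,100,6)),n+'4c')
    for y0,y1 in((-245,-215),(-100,-60)): print('edge',fit(b(480,560,y0,y1,255,275)))
move([514.1,-154.9,231],tgt(16.6))
E
```

```text
time: 7.63
tool_pos: [514.8, -154.0, 230.7]
tcp_rot: [0.552, 1.57, 0.843]
contact_force: [-0.1, 0.1, -4.6]
grip_width: 15.0
top eye (((0.0, 0.0), (0.0, 0.0), 0.0), array([nan, nan, nan]), np.float64(nan), 0)
edge (((0.0, 0.0), (0.0, 0.0), 0.0), array([nan, nan, nan]), np.float64(nan), 0)
edge (((492.0283508300781, -73.15162658691406), (15.5659818649292, 30.72322654724121), 15.750679969787598), array([491.5, -71.6, 264.4]), np.float64(123.03), 76)
scene eye (((547.6146240234375, -267.0357971191406), (34.396202087402344, 29.34845542907715), 5.353128433227539), array([ 548.4, -267.1,  236.7]), np.float64(-168.23), 227)
edge (((537.2000122070312, -230.0435333251953), (16.599746704101562, 34.70394515991211), 16.878910064697266), array([ 538.6, -230.2,  263.2]), np.float64(112.11), 169)
edge (((492.7207336425781, -80.82170867919922), (16.01285171508789, 43.502628326416016), 17.203716278076172), array([494.3, -80. , 263.7]), np.float64(108.32), 197)
t cm [-0.03 -0.09 -0.11] w [ 0.0023  0.0002 -0.0002] tcp [ 514.9 -153.7  230.7] F [-0.4  0.6 -4.9] grip 15.0 t 7.73 j [-0.43  0.36  1.48  0.    1.3  -0.73]h.py:21: RuntimeWarning: Mean of empty slice.
  p=np.asarray(p,float); r=cv2.minAreaRect(p[:,:2].astype(np.float32)); m=p.mean(0)
  ret = um.true_divide(
  avg = a.mean(axis, **keepdims_kw)
h.py:22: RuntimeWarning: Degrees of freedom <= 0 for slice
  w,V=np.linalg.eigh(np.cov(p[:,:2].T)); d=V[:,1];
  c *= np.true_divide(1, fact)
  c *= np.true_divide(1, fact)
```

View pics/top4c.png

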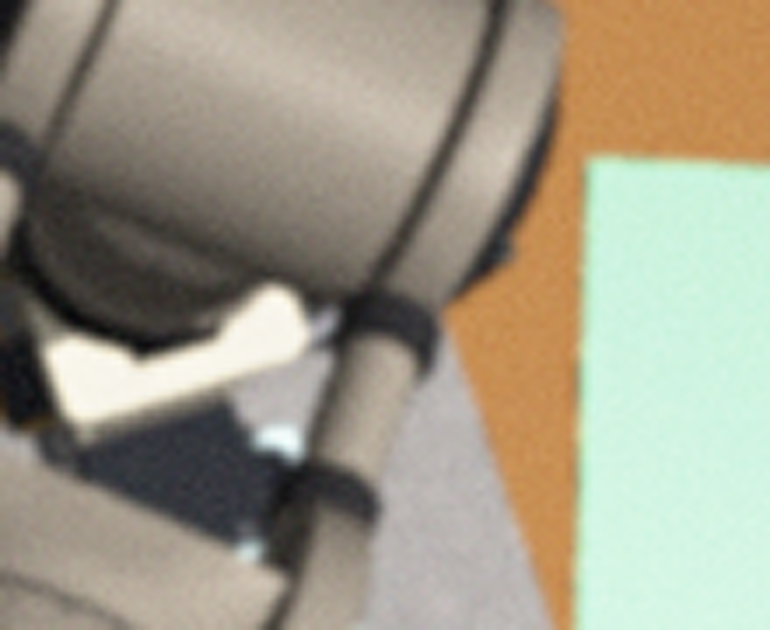

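View pics/scene4c.png

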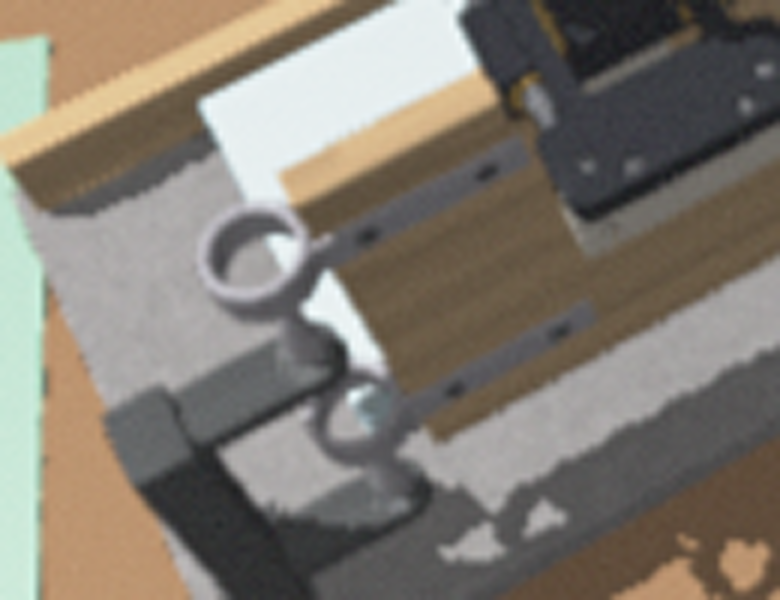

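Scene crop: the upper eye is centred over the upper pintle at crop (255,255). The lower eye sits between the two arms, over the lower pintle. Eye (548,-267) agrees with the pintle (547.5,-267). Lowering.

```bash
python3 -m creep '[{"tx":0.5,"ty":-0.05,"tz":-0.05,"wx":0,"wy":0,"wz":0,"gripper":1},{"tx":1,"ty":-0.05,"tz":-0.05,"wx":0,"wy":0,"wz":0,"gripper":1},{"tx":1.5,"ty":-0.05,"tz":-0.05,"wx":0,"wy":0,"wz":0,"gripper":1},{"tx":2,"ty":-0.05,"tz":-0.05,"wx":0,"wy":0,"wz":0,"gripper":1},{"tx":2.5,"ty":-0.05,"tz":-0.05,"wx":0,"wy":0,"wz":0,"gripper":1},{"tx":3,"ty":-0.05,"tz":-0.05,"wx":0,"wy":0,"wz":0,"gripper":1},{"tx":3.5,"ty":-0.05,"tz":-0.05,"wx":0,"wy":0,"wz":0,"gripper":1},{"tx":3.5,"ty":-0.05,"tz":-0.05,"wx":0,"wy":0,"wz":0,"gripper":1}]';python3 - <<'E'
from h import *
def cr(im,u0,v0,w,h,k,n): cv2.imwrite(f'pics/{n}.png',cv2.resize(im[v0:v0+h,u0:u0+w],None,fx=k,fy=k,interpolation=cv2.INTER_CUBIC))
c=grab('scene','scene5'); cr(c['frame'][:,:,::-1],100,230,130,100,6,'scene5c')
move([514.5,-154.5,174.5],tgt(16.6))
E
```

```text
time: 8.4
tool_pos: [513.8, -154.4, 194.4]
tcp_rot: [2.374, 1.569, 2.666]
contact_force: [0.7, 1.2, -4.6]
grip_width: 14.9
t cm [ 2.05 -0.01  0.05] w [ 0.0018 -0.001  -0.001 ] tcp [ 514.  -154.6  195. ] F [-0.3  0.5 -3.6] grip 14.9 t 8.45 j [-0.43  0.39  1.54  0.    1.21 -0.73]
```

View pics/scene5c.png

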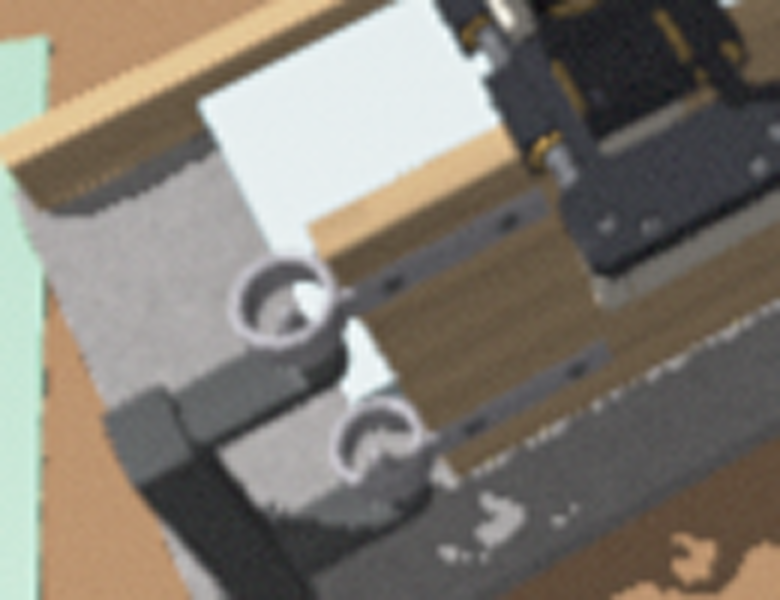

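The pintle tips now show inside both bores (crop (293,320) and (378,450)) and there is no contact force. I'll lower it the rest of the way, gently.

```bash
python3 -m creep '[{"tx":0.4,"ty":0,"tz":0,"wx":0,"wy":0,"wz":0,"gripper":1},{"tx":0.8,"ty":0,"tz":0,"wx":0,"wy":0,"wz":0,"gripper":1},{"tx":1.1,"ty":0,"tz":0,"wx":0,"wy":0,"wz":0,"gripper":1},{"tx":1.4,"ty":0,"tz":0,"wx":0,"wy":0,"wz":0,"gripper":1},{"tx":1.6,"ty":0,"tz":0,"wx":0,"wy":0,"wz":0,"gripper":1},{"tx":1.7,"ty":0,"tz":0,"wx":0,"wy":0,"wz":0,"gripper":1},{"tx":1.7,"ty":0,"tz":0,"wx":0,"wy":0,"wz":0,"gripper":1}]'; for k in 1 2 3; do python3 -m creep '[{"tx":0.1,"ty":0,"tz":0,"wx":0,"wy":0,"wz":0,"gripper":1},{"tx":0.1,"ty":0,"tz":0,"wx":0,"wy":0,"wz":0,"gripper":1},{"tx":0.1,"ty":0,"tz":0,"wx":0,"wy":0,"wz":0,"gripper":1}]'; done
```

```text
time: 9.03
tool_pos: [514.2, -154.7, 178.4]
tcp_rot: [2.216, 1.57, 2.507]
contact_force: [-1.2, -0.3, -4.7]
grip_width: 14.8
time: 9.28
tool_pos: [514.4, -154.7, 177.8]
tcp_rot: [-0.191, 1.571, 0.101]
contact_force: [-0.2, 0.3, -5.6]
grip_width: 15.1
time: 9.53
tool_pos: [514.3, -154.7, 176.7]
tcp_rot: [1.027, 1.571, 1.319]
contact_force: [-0.3, 0.7, -4.9]
grip_width: 14.4
time: 9.78
tool_pos: [514.3, -154.7, 175.6]
tcp_rot: [1.945, 1.571, 2.237]
contact_force: [0.0, 0.0, -5.0]
grip_width: 14.6
```

```bash
for k in 1 2 3; do python3 -m creep '[{"tx":0.1,"ty":0,"tz":0,"wx":0,"wy":0,"wz":0,"gripper":1},{"tx":0.1,"ty":0,"tz":0,"wx":0,"wy":0,"wz":0,"gripper":1},{"tx":0.1,"ty":0,"tz":0,"wx":0,"wy":0,"wz":0,"gripper":1}]' | grep -v rot; done
```

```text
time: 10.03
tool_pos: [514.5, -154.7, 174.9]
contact_force: [0.2, 0.9, -1.7]
grip_width: 15.1
time: 10.28
tool_pos: [514.6, -154.4, 174.8]
contact_force: [-2.2, 3.4, 6.1]
grip_width: 14.8
time: 10.53
tool_pos: [514.7, -154.3, 174.7]
contact_force: [-4.2, 5.6, 11.8]
grip_width: 14.7
```

```bash
python3 -m creep '[{"tx":-0.1,"ty":0,"tz":0,"wx":0,"wy":0,"wz":0,"gripper":1},{"tx":-0.1,"ty":0,"tz":0,"wx":0,"wy":0,"wz":0,"gripper":1}]' ; python3 - <<'E'
from h import *
def cr(im,u0,v0,w,h,k,n): cv2.imwrite(f'pics/{n}.png',cv2.resize(im[v0:v0+h,u0:u0+w],None,fx=k,fy=k,interpolation=cv2.INTER_CUBIC))
c=grab('scene','scene6'); cr(c['frame'][:,:,::-1],100,210,180,130,4.4,'scene6c')
q=cloud(c); X,Y,Z=q[...,0],q[...,1],q[...,2]
def b(x0,x1,y0,y1,z0,z1): return q[(X>x0)&(X<x1)&(Y>y0)&(Y<y1)&(Z>z0)&(Z<z1)]
for y0,y1 in((-245,-215),(-100,-60)): print('edge',fit(b(480,560,y0,y1,199,215)))
E
```

```text
time: 10.7
tool_pos: [514.6, -154.4, 174.7]
tcp_rot: [-0.243, 1.569, 0.049]
contact_force: [-2.8, 4.6, 7.8]
grip_width: 14.9
edge (((536.4727783203125, -230.2458038330078), (16.363338470458984, 34.85685729980469), 15.399508476257324), array([ 537.8, -229.8,  207.2]), np.float64(112.45), 158)
edge (((491.9051818847656, -80.73350524902344), (16.610763549804688, 42.64679718017578), 15.041443824768066), array([493.5, -80.5, 207.6]), np.float64(109.07), 176)
```

View pics/scene6c.png

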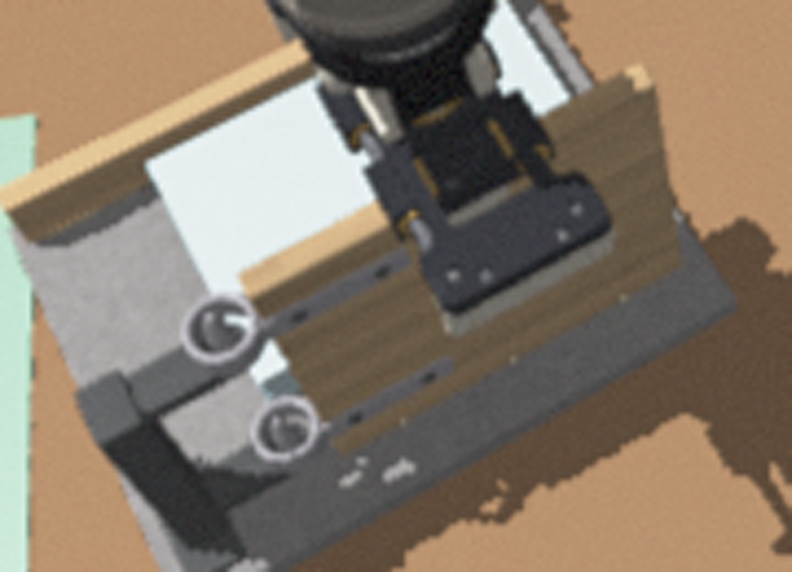

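Both pintles show inside the eyes at (220,325) and (285,430). The gate top is at about 207.5 mm, so it is fully down, and it stands straight across the mouth. Releasing.

```bash
python3 -m creep '[{"tx":-0.1,"ty":0,"tz":0,"wx":0,"wy":0,"wz":0,"gripper":1},{"tx":-0.1,"ty":0,"tz":0,"wx":0,"wy":0,"wz":0,"gripper":1},{"tx":-0.1,"ty":0,"tz":0,"wx":0,"wy":0,"wz":0,"gripper":0.4},{"tx":-0.1,"ty":0,"tz":0,"wx":0,"wy":0,"wz":0,"gripper":0.2},{"tx":-0.1,"ty":0,"tz":0,"wx":0,"wy":0,"wz":0,"gripper":0},{"tx":-0.1,"ty":0,"tz":0,"wx":0,"wy":0,"wz":0,"gripper":0},{"tx":-0.1,"ty":0,"tz":0,"wx":0,"wy":0,"wz":0,"gripper":0},{"tx":-0.1,"ty":0,"tz":0,"wx":0,"wy":0,"wz":0,"gripper":0}]'; python3 -m creep '[{"tx":0,"ty":0,"tz":0,"wx":0,"wy":0,"wz":0,"gripper":0},{"tx":0,"ty":0,"tz":0,"wx":0,"wy":0,"wz":0,"gripper":0},{"tx":0,"ty":0,"tz":0,"wx":0,"wy":0,"wz":0,"gripper":0},{"tx":0,"ty":0,"tz":0,"wx":0,"wy":0,"wz":0,"gripper":0}]'
```

```text
time: 11.42
tool_pos: [514.4, -154.8, 174.6]
tcp_rot: [0.866, 1.571, 1.158]
contact_force: [0.3, 0.3, -0.3]
grip_width: 45.4
time: 11.75
tool_pos: [514.4, -154.7, 174.7]
tcp_rot: [-0.02, 1.571, 0.271]
contact_force: [0.3, 0.2, 0.5]
grip_width: 45.8
```

```bash
python3 -m creep '[{"tx":-1,"ty":0,"tz":0,"wx":0,"wy":0,"wz":0,"gripper":0},{"tx":-2.5,"ty":0,"tz":0,"wx":0,"wy":0,"wz":0,"gripper":0},{"tx":-4,"ty":0,"tz":0,"wx":0,"wy":0,"wz":0,"gripper":0},{"tx":-6,"ty":0,"tz":0,"wx":0,"wy":0,"wz":0,"gripper":0},{"tx":-8,"ty":0,"tz":0,"wx":0,"wy":0,"wz":0,"gripper":0},{"tx":-10,"ty":0,"tz":0,"wx":0,"wy":0,"wz":0,"gripper":0},{"tx":-12,"ty":2,"tz":0,"wx":0,"wy":0,"wz":0,"gripper":0},{"tx":-13,"ty":5,"tz":0,"wx":0,"wy":0,"wz":0,"gripper":0}]';  python3 -m creep '[{"tx":0,"ty":4,"tz":0,"wx":0,"wy":0,"wz":0,"gripper":0},{"tx":0,"ty":8,"tz":0,"wx":0,"wy":0,"wz":0,"gripper":0},{"tx":0,"ty":12,"tz":0,"wx":0,"wy":0,"wz":0,"gripper":0},{"tx":0,"ty":16,"tz":0,"wx":0,"wy":0,"wz":0,"gripper":0},{"tx":0,"ty":18,"tz":0,"wx":0,"wy":0,"wz":0,"gripper":0},{"tx":0,"ty":18,"tz":0,"wx":0,"wy":0,"wz":0,"gripper":0},{"tx":0,"ty":18,"tz":0,"wx":0,"wy":0,"wz":0,"gripper":0},{"tx":0,"ty":18,"tz":0,"wx":0,"wy":0,"wz":0,"gripper":0}]'; python3 - <<'E'
from h import *
for n in('top','scene'):
    c=grab(n,n+'7'); q=cloud(c); X,Y,Z=q[...,0],q[...,1],q[...,2]
    def b(x0,x1,y0,y1,z0,z1): return q[(X>x0)&(X<x1)&(Y>y0)&(Y<y1)&(Z>z0)&(Z<z1)]
    print('edge',fit(b(470,570,-249,-40,199,216)))
    print('board',fit(b(430,480,140,380,194,212)))
E
```

```text
time: 12.42
tool_pos: [500.9, -108.2, 307.6]
tcp_rot: [-0.759, 1.566, -0.471]
contact_force: [-0.4, 0.2, -0.5]
grip_width: 46.1
time: 13.08
tool_pos: [448.5, 65.1, 305.2]
tcp_rot: [-0.686, 1.57, -0.395]
contact_force: [-0.2, -0.4, 0.1]
grip_width: 46.2
edge (((515.162109375, -152.25216674804688), (15.974054336547852, 198.947509765625), 16.526521682739258), array([ 514.9, -152.5,  208.4]), np.float64(106.62), 536)
board (((455.1207580566406, 273.9136657714844), (15.763930320739746, 159.36773681640625), 3.805333137512207), array([454.8, 274. , 202.3]), np.float64(93.77), 439)
edge (((514.0062255859375, -154.89553833007812), (16.386154174804688, 198.84396362304688), 16.462533950805664), array([ 516.1, -156.7,  207.4]), np.float64(106.72), 907)
board (((454.9429626464844, 252.47872924804688), (17.35980796813965, 200.09930419921875), 3.5988223552703857), array([456.8, 250.2, 201.7]), np.float64(93.66), 686)
```

View pics/scene7.png

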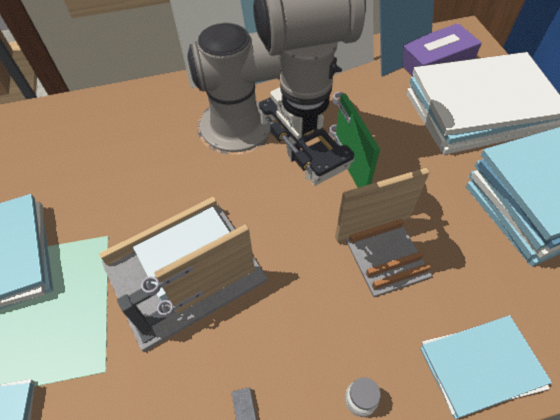

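View pics/top7.png

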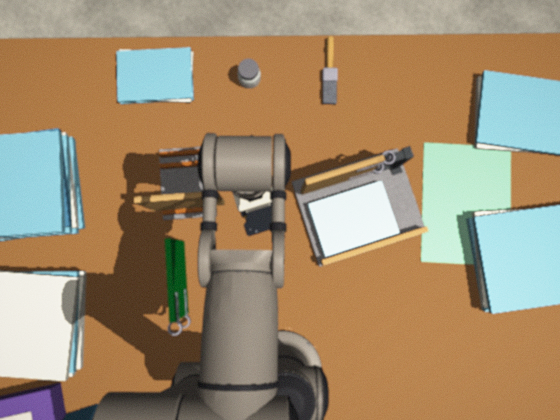

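The pictures show the gate standing closed and parallel to the fence: yaw about 16.6°, top at about 208 mm, eyes on both pintles at scene (150,284)/(166,307). The board is unmoved in its slot and the arm is clear.

```bash
python3 -c "
from h import *
print(close_job())"
```

```text
the job is handed in; nothing more can be done
None
```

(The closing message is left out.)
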